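# Line up the copper moulds by size for filling

## Task

Get the copper pastry moulds ready for filling: stand them upright on the four dark round mats of the white board, one in the middle of each mat, in order of size, with the smallest next to the pan of raspberries and the largest farthest from it. Leave the glass jar standing.

Things in the scene. Friction and masses are not known exactly. Their poses are not given: they have to be found in the camera images.
- mould_a_mid (a point): The smallest of four loose round copper pastry moulds, standing upright with its mouth up: plain open cup with nearly straight walls, 36 mm across the rim (33 mm at the foot), 44 mm high, wall 3.5 mm, under 0.2 kg. The point is on its axis half-way up (22 mm above its foot); z runs up the axis. Starts on the bench, in random order on an arc near the robot, 30 mm or more free beside it.
- mould_b_mid (a point): The second smallest of four loose round copper pastry moulds, standing upright with its mouth up: plain open cup with nearly straight walls, 44 mm across the rim (41 mm at the foot), 50 mm high, wall 3.5 mm, under 0.2 kg. The point is on its axis half-way up (25 mm above its foot); z runs up the axis. Starts on the bench, in random order on an arc near the robot, 30 mm or more free beside it.
- mould_c_mid (a point): The second largest of four loose round copper pastry moulds, standing upright with its mouth up: plain open cup with nearly straight walls, 52 mm across the rim (49 mm at the foot), 56 mm high, wall 3.5 mm, under 0.2 kg. The point is on its axis half-way up (28 mm above its foot); z runs up the axis. Starts on the bench, in random order on an arc near the robot, 30 mm or more free beside it.
- mould_d_mid (a point): The largest of four loose round copper pastry moulds, standing upright with its mouth up: plain open cup with nearly straight walls, 60 mm across the rim (57 mm at the foot), 62 mm high, wall 3.5 mm, under 0.2 kg. The point is on its axis half-way up (31 mm above its foot); z runs up the axis. Starts on the bench, in random order on an arc near the robot, 30 mm or more free beside it.
- mat_p: One of four alike round dark rubber mats, 66 mm across and 3 mm thick, fixed in one straight row, 90 mm apart, along a white board 12 mm thick. Which mat is where in the row changes from start to start. Origin: centre of its underside; z up; its top is 3 mm above the origin and 15 mm above the bench; y runs along the row.
- mat_q: One of four alike round dark rubber mats, 66 mm across and 3 mm thick, fixed in one straight row, 90 mm apart, along a white board 12 mm thick. Which mat is where in the row changes from start to start. Origin: centre of its underside; z up; its top is 3 mm above the origin and 15 mm above the bench; y runs along the row.
- mat_r: One of four alike round dark rubber mats, 66 mm across and 3 mm thick, fixed in one straight row, 90 mm apart, along a white board 12 mm thick. Which mat is where in the row changes from start to start. Origin: centre of its underside; z up; its top is 3 mm above the origin and 15 mm above the bench; y runs along the row.
- mat_s: One of four alike round dark rubber mats, 66 mm across and 3 mm thick, fixed in one straight row, 90 mm apart, along a white board 12 mm thick. Which mat is where in the row changes from start to start. Origin: centre of its underside; z up; its top is 3 mm above the origin and 15 mm above the bench; y runs along the row.
- berry_pan: Fixed rectangular steel pan of raspberries, 162 x 108 mm, 65 mm high, on the bench just beyond one end of the row of mats (either end), in line with it: its centre is 125 mm from that of the nearest mat. An alike but empty pan is at the other end. Origin: centre of its underside; y runs along the row (either way), z up.
- jar_mid (a point): Loose green glass jar with a steel lid, 48 mm wide and 85 mm high, 0.25 kg, upright among the moulds on the same arc; to be left standing. A white ceramic ramekin (62 mm wide, 38 mm high), not part of the job, stands on that arc too. The point is on its axis half-way up.

How it is judged (in metres and radians):
At the end, for the whole second after the job is handed in: Each mould stands upright (within 0.12 rad) on its own mat, its centre within 13 mm of the mat's centre both along and across the row, at its standing height within 4 mm, smallest to largest counting from the raspberry pan; all are released and at rest, and the jar is upright (within 0.2 rad) (horizontal distance between mould_a_mid and berry_pan between 0.112 and 0.138 m and x of mould_a_mid in the frame of berry_pan between -0.013 and 0.013 m and height (world z) of mould_a_mid between 0.033 and 0.041 m and angle between each of mould_a_mid, mould_b_mid, mould_c_mid, mould_d_mid's own z axis and vertical below 0.12 rad and linear speed of each of mould_a, mould_b, mould_c, mould_d below 0.02 m/s and horizontal distance between mould_b_mid and berry_pan between 0.202 and 0.228 m and x of mould_b_mid in the frame of berry_pan between -0.013 and 0.013 m and height (world z) of mould_b_mid between 0.036 and 0.044 m and horizontal distance between mould_c_mid and berry_pan between 0.292 and 0.318 m and x of mould_c_mid in the frame of berry_pan between -0.013 and 0.013 m and height (world z) of mould_c_mid between 0.039 and 0.047 m and horizontal distance between mould_d_mid and berry_pan between 0.382 and 0.408 m and x of mould_d_mid in the frame of berry_pan between -0.013 and 0.013 m and height (world z) of mould_d_mid between 0.042 and 0.05 m and angle between jar_mid's own z axis and vertical below 0.2 rad); the robot touches nothing.
It fails at once if the jar is knocked over (angle between jar_mid's own z axis and vertical above 0.6 rad).
It also fails if it takes over 102 s, if anything falls off the work surface, if the arm or the gripper's body presses on something with over 40 N, if the wrist force passes 120 N, or if a joint passes its speed limit or range.

## Robot

A 6-joint arm with a two-finger parallel gripper is mounted at the origin on the work surface. World frame = base frame: x ahead of the robot, y to its left, z up, the work surface at z = 0. Lengths are in mm, angles in degrees, forces in N, time in s.
With the tool pointing down it reaches from about 300 to 850 mm from the base axis. Payload 4.2 kg.
Tool frame: the origin (TCP) lies at the very end of the fingers, on their centre line; the grasp point (between the pads) lies 19 mm behind it (arm.grip_point_offset is the distance from the TCP to the grasp point, in mm); y points along the fingers, z is the direction in which the jaws open and shut, and the axes are right-handed (so a half turn about y gives the same grasp; the last joint's range is limited). The gripper opens to 91 mm and grips with 3 to 60 N. Pads are 32 mm wide; open, the fingers measure 118 mm over their backs; the gripper's body (76 mm by 178 mm) begins 60 mm behind the grasp point.
Start: joints at [-77.922, 18.312, 89.639, -0, 72.044, -1.146], TCP at [131.537, -559.769, 213.976] pointing down, gripper open.
Joint ranges: [-177.97, 177.97], [-48.28, 115.42], [12.27, 149.76], [-77.06, 257.06], [2.81, 150.46], [-146.56, 146.56]. Speed limits (degrees/s): [147.25, 147.25, 180, 180, 180, 180].

## Interface

Orientations are given as [roll, pitch, yaw] about the fixed x, y, z axes, in that order (R = Rz(yaw) Ry(pitch) Rx(roll)).
In Python, from rig import arm gives the robot as it stands. The module is installed in compiled form; this text tells all that it offers. Calls block until the motion is done:
- arm.move_ptp(position, orientation): joint-space move of the TCP to a pose.
- arm.move_l(position, rotation=None, vel=150, stop_force=None): straight line of the TCP; rotation=None keeps the orientation; vel is the mean speed in mm/s. With stop_force (N) it stops when the force on the tool has changed by that much, and returns True; else False.
- arm.move_joints(angles): joint-space move.
- arm.release() and arm.gripper_close(newtons=None): open the fingers fully, or close them until they stop; newtons is the grip in N (None keeps the last).
- arm.hold(seconds).
- arm.inverse_kinematics(position, orientation): joint angles nearest the present ones, or None.
- arm.sense(): the state.
- arm.capture(name): name is "scene" or "top" or "wrist"; returns a dict with "img" (384x512x3 uint8, blue, green, red), "K" (3x3 intrinsics, pixels), "position" and "orientation" of the camera in the world. Camera axes: x right, y up, looking along -z (the intrinsics and any distortion apply to the point x, -y, -z); pixel columns grow to the right and rows downward; lengths in mm; the calibration is good to about 2 mm. A picture is of the moment at which its call begins. There is no depth.
A pose or a line that the arm cannot do raises arm.Unreachable and nothing moves.
- arm.finish_job(): hands the job in, once; it reports no verdict.
The state is a dict: "clock": time; "qpos": joint angles; "joint_velocities": joint speeds; "joint_efforts": joint torques, N m; "position": TCP position; "orientation": TCP orientation; "force": force on the tool from outside, world axes, zero at the start; "wrist_torque": the same for the moment, N m; "finger_gap": finger opening in mm.
Only numpy, scipy, OpenCV 4.12 (cv2) and the standard library are available. Lean on these libraries where they do the work, as an engineer would, in place of code of your own. Each camera call takes 0.05 s, during which the arm holds its last target.

## Working session

There is one attempt and no reset: what is moved stays moved. The work goes in short steps, each a Python script; the robot and the scene stay as the last script left them, time stands still between calls to the robot, and variables do not carry over. Pictures are saved under pics/ and viewed, and the job is handed in when it is done.

```bash
mkdir -p pics; python3 - <<'E'
from rig import arm
import cv2
for n in ("top","scene"):
    c=arm.capture(n); cv2.imwrite(f"pics/{n}0.png",c["img"]); print(n,c["K"],c["position"],c["orientation"],[k for k in c])
s=arm.sense(); print(s["clock"],s["orientation"],s["finger_gap"],arm.grip_point_offset)
E
```

```text
top [[493.12786796   0.         251.16408395]
 [  0.         493.12786796 190.33662742]
 [  0.           0.           1.        ]] [ 354.05615183  -16.71398283 1273.62007149] [  7.30022566   1.13312843 -90.64327225] ['img', 'K', 'position', 'orientation']
scene [[486.01474405   0.         252.47593628]
 [  0.         486.01474405 194.48821076]
 [  0.           0.           1.        ]] [1250.6060157   189.79355965  853.97240384] [ 44.02993402   1.17258621 102.54864585] ['img', 'K', 'position', 'orientation']
0.1 [-9.00878899e+01 -5.08429075e-04 -1.66775744e+02] 91.20842809014788 18.8
```

View pics/top0.png

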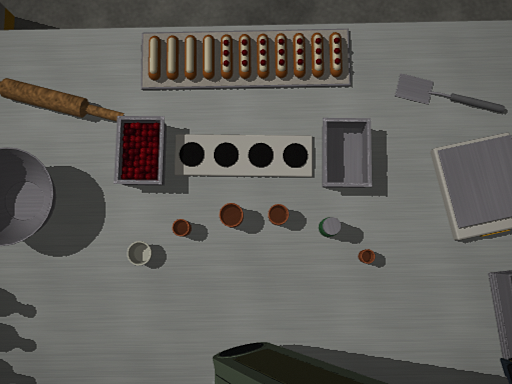

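View pics/scene0.png

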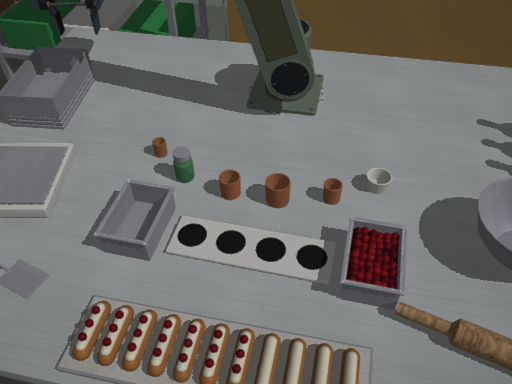

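Top view: the raspberry pan is at pixel (141,150), on the left. The mats are at (192..295,155). The moulds are near (181,228), (231,215), (278,214) and (367,256), the jar is at (329,227) and the ramekin at (139,253). I'll measure these next.

```bash
cat > h.py <<'E'
import numpy as np, cv2
from scipy.spatial.transform import Rotation as R
def cast(c,px,z):
    px=np.atleast_2d(px).astype(float); K=c["K"]
    d=np.c_[(px[:,0]-K[0,2])/K[0,0],-(px[:,1]-K[1,2])/K[1,1],-np.ones(len(px))]
    d=R.from_euler("xyz",c["orientation"],degrees=True).apply(d)
    p=np.array(c["position"]); t=(z-p[2])/d[:,2]
    return p+t[:,None]*d
def blobs(m,lo,hi):
    m=cv2.morphologyEx(m.astype(np.uint8),cv2.MORPH_CLOSE,np.ones((3,3)))
    cs,_=cv2.findContours(m,cv2.RETR_EXTERNAL,cv2.CHAIN_APPROX_NONE)
    return [k for k in cs if lo<cv2.contourArea(k)<hi]
def copper(c):
    h=cv2.cvtColor(c["img"],cv2.COLOR_BGR2HSV)
    return (h[...,0]<18)&(h[...,1]>110)&(h[...,2]>35)
def dark(c): return c["img"].max(2)<30
def cen(k):
    m=cv2.moments(k); return np.array([m["m10"]/m["m00"],m["m01"]/m["m00"]])
E
python3 - <<'E'
from rig import arm
from h import *
np.set_printoptions(precision=1,suppress=True)
for n in ("top","scene"):
    c=arm.capture(n); print(n)
    for k in blobs(dark(c),150,1500): print(" dark",cen(k),cv2.boundingRect(k),cv2.contourArea(k),cast(c,cen(k),15)[0])
    for k in blobs(copper(c),60,1500):
        p=cen(k); w=cast(c,p,26)[0]
        if w[0]>640: continue
        x,y,a,b=cv2.boundingRect(k); s=(np.linalg.norm(np.array(c["position"])-w))/c["K"][0,0]
        print(" cu",p,(a,b),"wmm",a*s,b*s,w)
E
```

```text
top
 dark [294.9 155. ] (283, 143, 25, 24) 421.5 [ 606.4 -108.    15. ]
 dark [260.4 154.6] (249, 143, 24, 24) 424.0 [608.8 -18.7  15. ]
 dark [225.7 154.2] (214, 143, 24, 24) 420.0 [611.1  71.5  15. ]
 dark [191.3 153.8] (179, 142, 25, 24) 425.5 [613.7 161.3  15. ]
 cu [366.4 256. ] (17, 15) wmm 43.95716209820905 38.78573126312563 [ 345.  -279.8   26. ]
 cu [181.  227.2] (19, 17) wmm 48.765500610898826 43.6322900202779 [422.5 184.9  26. ]
 cu [278.  214.1] (21, 21) wmm 53.329795065475565 53.329795065475565 [452.7 -61.3  26. ]
 cu [230.9 214.6] (24, 24) wmm 61.019396459480966 61.019396459480966 [452.8  58.3  26. ]
scene
 dark [311.7 256.9] (297, 246, 30, 23) 502.5 [617.9 160.6  15. ]
 dark [270.3 249.2] (256, 238, 29, 23) 466.5 [615.5  70.3  15. ]
 dark [230.4 241.7] (217, 231, 28, 22) 442.5 [613.  -19.4  15. ]
 dark [191.8 234.6] (178, 225, 28, 21) 417.0 [ 610.7 -109.    15. ]
 dark [289.5  78.6] (271, 63, 38, 32) 908.0 [-50.    0.7  15. ]
 cu [331.8 190.5] (19, 26) wmm 45.773174942322576 62.63697623686247 [422.8 181.5  26. ]
 cu [277.3 189.8] (24, 35) wmm 57.41113842845397 83.72457687482871 [445.8  54.   26. ]
 cu [229.6 184. ] (21, 30) wmm 50.972744707493554 72.81820672499079 [449.2 -62.9  26. ]
 cu [159.4 146.6] (15, 20) wmm 40.43329365748376 53.91105820997835 [ 350.2 -279.2   26. ]
 cu [5.2 4.2] (17, 14) wmm 78.86383157126038 64.9466848233909 [ -344.5 -1171.6    26. ]
```

```bash
cat > pk.py <<'E'
from rig import arm
from h import *
H=dict(a=44,b=50,c=56,d=62)
M=dict(a=(615.8,161.0),b=(613.3,70.9),c=(610.9,-19.1),d=(608.5,-108.5))  # mean of both cameras
P=dict(a=((366.4,256),(159.4,146.6)),b=((181,227.2),(331.8,190.5)),c=((278,214.1),(229.6,184)),d=((230.9,214.6),(277.3,189.8)))
def pos(n,ct,cs):
    p=[cast(c,q,H[n]/2)[0] for c,q in zip((ct,cs),P[n])]; print(n,p[0][:2],p[1][:2])
    return (p[0]+p[1])[:2]/2
def job(n,xy):
    zt=12; x,y=xy; yaw=np.degrees(np.arctan2(y,x))-90
    arm.move_ptp([x,y,170],[-90,0,yaw])
    arm.move_l([x,y,75],vel=200); hit=arm.move_l([x,y,zt],vel=100,stop_force=8)
    if hit: print("HIT",arm.sense()["position"]); return
    arm.gripper_close(20); print("gap",arm.sense()["finger_gap"])
    arm.move_l([x,y,150],vel=150)
    print("lifted gap",arm.sense()["finger_gap"])
    X,Y=M[n]; o=[-90,0,-90-1.5]
    arm.move_ptp([X,Y,150],o)
    arm.move_l([X,Y,zt+15+10],vel=120)
    t=arm.move_l([X,Y,zt+15-3],vel=20,stop_force=3)
    s=arm.sense(); print("touch",t,s["position"],s["force"])
    if t:
        arm.release(); arm.hold(.2); arm.move_l([X,Y,170],vel=150)
    print("clock",arm.sense()["clock"])
E
python3 - <<'E'
from pk import *
np.set_printoptions(precision=1,suppress=True)
ct=arm.capture("top");cs=arm.capture("scene")
xy={n:pos(n,ct,cs) for n in P}
import json; json.dump({n:list(v) for n,v in xy.items()},open("xy.json","w"))
job("a",xy["a"])
c=arm.capture("scene"); cv2.imwrite("pics/s1.png",c["img"])
E
```

```text
a [ 344.9 -280.6] [ 345.7 -281.6]
b [422.5 185.2] [421.6 181.4]
c [452.4 -61.1] [451.2 -62.1]
d [452.4  58. ] [450.8  54.9]
gap 35.03369825649029
lifted gap 34.68329906354943
touch True [615.6 161.   26.8] [-1.1  1.1  3.7]
clock 10.775
```

View pics/s1.png

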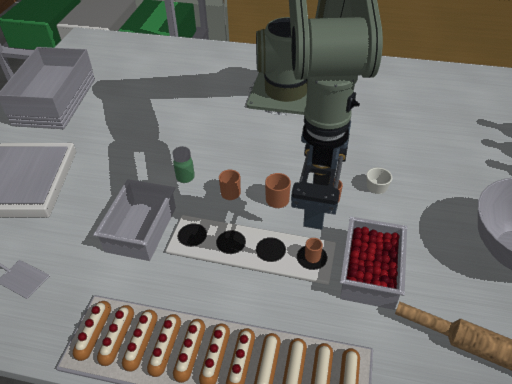

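Mould A stands on the mat next to the raspberries, around (314,251) with its foot near the mat centre (312,257). The touch height was as expected. Next are the other three.

```bash
python3 - <<'E'
from pk import *
import json
np.set_printoptions(precision=1,suppress=True)
xy=json.load(open("xy.json"))
for n in "bcd": job(n,xy[n])
arm.move_ptp([380,-260,250],[-90,0,-125])
print(arm.sense()["clock"])
Z=dict(a=37,b=40,c=43,d=46)
for v in ("top","scene"):
    c=arm.capture(v); cv2.imwrite(f"pics/{v}2.png",cv2.resize(c["img"][110:300,100:400],None,fx=2.6,fy=2.6))
    ks=[k for k in blobs(copper(c),60,1500) if 500<cast(c,cen(k),40)[0][0]<660]
    ks.sort(key=lambda k:-cast(c,cen(k),40)[0][1])
    for n,k in zip("abcd",ks): w=cast(c,cen(k),Z[n])[0]; print(v,n,cen(k),w)
E
```

```text
gap 43.51929934990234
lifted gap 43.784061017330046
touch True [613.4  70.9  26.9] [0.6 0.8 3.5]
clock 19.5667
gap 51.05971448017772
lifted gap 51.20480993190502
touch True [610.9 -19.1  27. ] [-0.6  0.7  3.7]
clock 27.9667
gap 58.3881236947781
lifted gap 58.35862704846497
touch True [ 608.5 -108.5   27.1] [-0.3  0.4  4.1]
clock 36.275
37.375
top a [188.8 151.3] [615.9 164.5  37. ]
top b [225.  151.2] [613.9  71.5  40. ]
top c [259.9 151.4] [611.3 -17.5  43. ]
top d [295.8 151.5] [ 609.1 -108.3   46. ]
scene a [313. 250.] [616.3 161.7  37. ]
scene b [270.  241.5] [614.5  69.3  40. ]
scene c [230.1 233.2] [611.9 -18.9  43. ]
scene d [190.1 225.1] [ 609.5 -109.7   46. ]
```

View pics/top2.png

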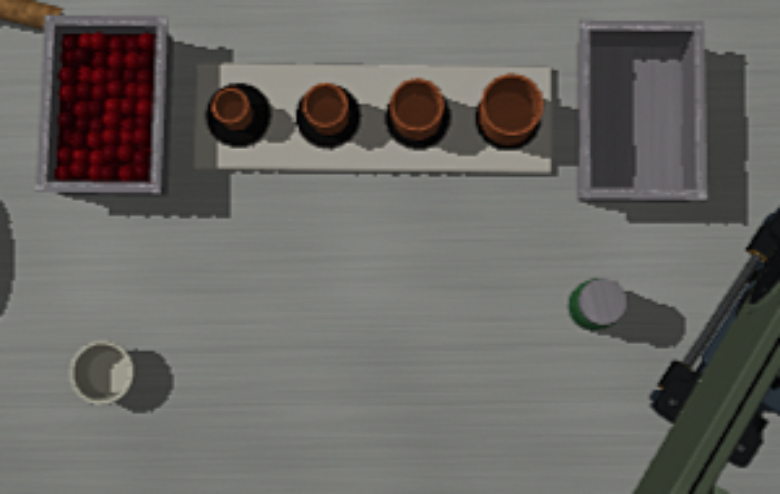

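View pics/scene2.png

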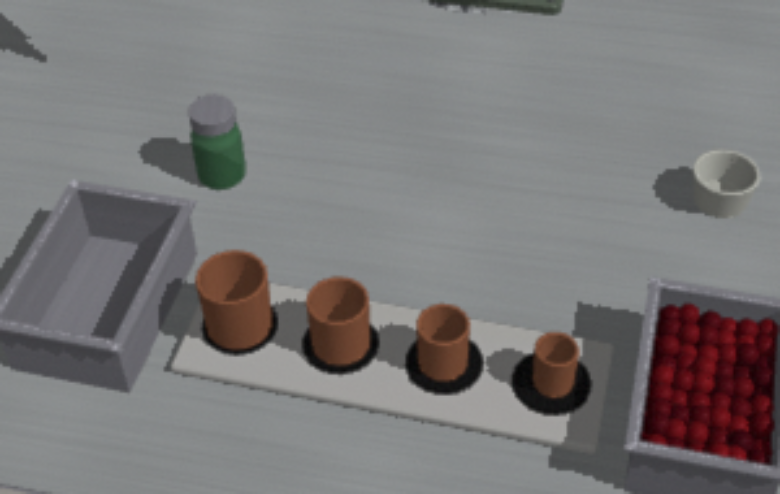

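Both pictures show all four moulds upright on their mats, in size order from the raspberries. The jar is standing and the arm is clear of everything. The measured offsets from the mat centres are about 4 mm or less, so I'm handing in.

```bash
python3 -c "
from rig import arm
print(arm.sense()['force'],arm.sense()['clock']); arm.finish_job()"
```

```text
[-0.16176122 -0.46187131  0.0739078 ] 37.475
the job is handed in; nothing more can be done
```

All four copper moulds are standing upright on their mats, smallest next to the raspberry pan and largest farthest from it. I handed the job in at about 37.5 s of the 102 s allowed; no verdict is reported.

- **Grasps:** the finger gaps were 35, 44, 51 and 58 mm, which matches the four mould sizes.
- **Placing:** each mould touched down within 0.2 mm of the expected height.
- **Position:** measured against the mats in each camera's own view, the mould centres are within about 4 mm (limit 13 mm). The largest offset is the smallest mould, at about 2 mm and 3 mm in the top view.
- **Surroundings:** the jar and ramekin are still upright where they were. The arm ended clear of everything, with about 0.5 N on the tool.
- **Camera disagreement:** the top and scene cameras differed by about 4 mm in x on the mats, and by up to 4 mm in y on the moulds. I used the mean of the two; no check failed.

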